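# Fasten a sorter controller to its strut rail with a hammer-head bolt

## Task

The grey controller box on the aluminium strut rail still has one loose foot, the open fork. Take the standing hammer-head bolt from the white tray, lower it through the fork into the rail's slot until its flange sits down, give it a quarter turn clockwise so that its head lies across under the lips, then tug it upward to feel that it is caught, and let go of it. Feel your way gently, never forcing the bolt against the rail (stay well under 30 N), and leave the other two fasteners on the tray alone.

Things in the scene. Friction and masses are not known exactly. Their poses are not given: they have to be found in the camera images.
- tbolt_mid (a point): Centre of the loose steel hammer-head bolt (58 mm high, 0.13 to 0.21 kg), half-way up; z up its shank, x the long way of head and grip bar (half a turn gives the same bolt). Stands on its head on the tray, in any of three places 97 mm apart. Grip bar on top: 36 (x) by 10 (y) by 34 mm high, from 5 mm below this point to 29 above; below it a flange, 40 mm across, 4 thick.
- tbolt: The same bolt, origin under its head, same axes: head 34.4 (x) by 19 (y) by 7 mm high, then shank 10 mm thick, 13 mm long, up to the flange. From above, head corners +x+y and -x-y are square, the other two rounded: inside the rail it turns clockwise until the square corners meet the walls at about 95 degrees; anticlockwise it jams at about 40.
- rail: Strut rail fixed to the table on two rubber feet. Origin at table height below the open fork's middle, x along the rail towards the controller box, y across, z up. The channel with box and fork does NOT lie just there: it sits up to 6 mm to either side across the feet (along y, parallel to x), too stiff to shift. Its true place must be seen or felt.
- rail_lips (a point): Nominal point on the rail frame's z axis at the height of the lip tops, 33 mm above the table, with the same up to 6 mm error across (y). Aluminium C-channel from x = -90 to 255 mm, 41 mm wide, 21 deep. Slot between the lips 22 mm wide (head has 1.5 mm to spare a side when in line with the rail), lips 6 mm deep; inside 36 mm wide, floor 18.5 mm below this point.
- rail_fork (a point): Nominal middle of the open fork, top face, 37 mm above the table; same error across. Grey plate 4 mm thick on the lips: two tines x = -28 to 27 mm, 26 mm clear between, open to -x. The bolt belongs at x = 0. tbolt_mid stands 9 mm above this point with the flange down on the fork, 12 mm above when lifted until the turned head meets the lips (rigid), 25 to 29 mm above if the head missed the slot.
- rail_box (a point): Middle of the top of the grey controller box (same error across), 87 mm above the table; the box runs from x = 70 to 174 mm along the rail and is 85 mm wide. Its far foot, at x about 212 mm, is already fastened with a bolt of the same kind: leave that.
- roundbolt: Another steel fastener on the tray, not to be touched: round 36 mm knob on top, round foot, 48 mm high; origin under its foot.
- spacer: A steel spacer on the tray, not to be touched: plain round post 26 mm in diameter, 50 mm high, on a 40 mm foot; origin under its foot.
Mind the look-alikes: they are no part of the job. What is shaped like the tbolt but orange is not meant.

How it is judged:
On the way, in this order (a step that is already met when the one before it is completed fails the run):
1. the bolt is down through fork and slot, its head in line with the rail and below the lips (tbolt_mid lower than 48.5 mm in the rail frame) (z of tbolt_mid in the frame of rail between 0.042 and 0.0485 m and x of tbolt_mid in the frame of rail between -0.015 and 0.015 m and y of tbolt_mid in the frame of rail between -0.011 and 0.011 m and angle between the x axis of tbolt and the x axis of rail, either way round below 0.25 rad), for 0.1 s.
2. the bolt is turned a quarter turn, head across the rail within 14 degrees, still in the slot (z of tbolt_mid in the frame of rail below 0.051 m and angle between the x axis of tbolt and the y axis of rail, either way round below 0.25 rad), for 0.2 s.
3. the bolt is tugged upward against the lips with more than 4 N, lifted at least 2 mm off the fork but held by the lips (z of tbolt_mid in the frame of rail between 0.048 and 0.052 m and angle between the x axis of tbolt and the y axis of rail, either way round below 0.28 rad and contact force between tbolt and rail above 4 N), for 0.15 s.
At the end, for the whole second after the job is handed in: The released bolt rests upright (within 7 degrees) in the fork, within 15 mm of the fork's middle along the rail, its head in the channel under the lips (tbolt_mid 42 to 51 mm above the table) and across the rail within 16 degrees, at rest (z of tbolt_mid in the frame of rail between 0.042 and 0.051 m and x of tbolt_mid in the frame of rail between -0.015 and 0.015 m and y of tbolt_mid in the frame of rail between -0.011 and 0.011 m and angle between the x axis of tbolt and the y axis of rail, either way round below 0.28 rad and angle between tbolt's own z axis and vertical below 0.12 rad and linear speed of tbolt below 0.02 m/s); the robot touches nothing.
It fails at once if the bolt is forced against the rail or its fork with more than 30 N (contact force between tbolt and rail above 30 N).
It fails at once if one of the other two fasteners on the tray is moved more than 20 mm (distance of any of roundbolt, spacer from where it was at the start of the episode above 0.02 m).
It also fails if it takes over 72 s, if anything falls off the work surface, if the arm or the gripper's body presses on something with over 40 N, if the wrist force passes 120 N, or if a joint passes its speed limit or range.

## Robot

A 6-joint arm with a two-finger parallel gripper is mounted at the origin on the work surface. World frame = base frame: x ahead of the robot, y to its left, z up, the work surface at z = 0. Lengths are in m, angles in rad, forces in N, time in s.
With the tool pointing down it reaches from about 0.3 to 0.95 m from the base axis. Payload 3.1 kg.
Tool frame: the origin (TCP) lies on the front face of the gripper's body, between the roots of the fingers; the fingertips stand 73 mm ahead of it and the grasp point (between the pads) lies 54 mm ahead of it; x points along the fingers, y is the direction in which the jaws open and shut, and the axes are right-handed (so a half turn about x gives the same grasp; the last joint's range is limited). The gripper opens to 85 mm and grips with 20 to 120 N. Pads are 22 mm wide; open, the fingers measure 114 mm over their backs; the gripper's body (76 mm by 85 mm) begins 54 mm behind the grasp point. The pads swing forward as they close: fully open they stand 13 mm farther back than shut.
Start: joints at [1.219, 0.308, 1.634, -0, 1.2, -0.07], TCP at [0.174, 0.6, 0.304] pointing down, gripper open.
Joint ranges: [-3.06, 3.06], [-0.79, 1.96], [0.05, 2.63], [-1.19, 4.34], [0.05, 2.64], [-2.94, 2.94]. Speed limits (rad/s): [2.79, 2.79, 3.14, 3.14, 3.14, 3.14].

## Interface

Orientations are given as [roll, pitch, yaw] about the fixed x, y, z axes, in that order (R = Rz(yaw) Ry(pitch) Rx(roll)).
In Python, from plant import ctrl gives the robot as it stands.
- The arm moves only by the shell command python3 -m creep 'ROWS' [FORCE]. ROWS is text: rows parted by semicolons, each of 5 numbers parted by spaces: the closure, from 0 (fully open) to 1 (shut), then the shift along the tool's x, y, z in m, then the turn about the tool's x in degrees. A call has 1 to 20 rows; each row is the pose to reach, as a shift and turn from the pose measured when the call began, along the tool's axes at that moment; what a row does not reach only later rows make up. A row lasts 1/8 s, in which the tool goes at most 62.5 mm and 10.7 degrees, less where a joint would pass 70% of its speed; a pose out of reach is approached as far as the arm can. A call with a gripper value outside its range is refused whole. The fingers move at their own pace and stop on an object; FORCE is the grip in N (left out, the last holds). Time passes only in rows, so rows that repeat a pose let the fingers close. It gives the time, the measured TCP pose, the force and the opening at its end, in the units of the state.
- ctrl.state(): the state, without advancing time (a new reading comes with each control period).
- ctrl.capture(name): name is "side" or "top" or "wrist"; returns a dict with "image" (420x560x3 uint8, blue, green, red), "z_map" (420x560 float32, m along the optical axis (not along the pixel's ray), 0 where there is no reading), "fovy" (degrees; the focal length in pixels is half the picture's height over the tangent of half this angle, whatever the lens; pixels are square), "cx", "cy" (the principal point, pixels), "k1" (the pictures are not rectified: a ray, as slopes to the right and down, at radius r is drawn at 1 + k1 r^2 times it, then the intrinsics apply), "world_to_cam" (4x4, takes a point from world to camera coordinates); the wrist camera has in their place "tool_from_camera" (4x4, takes a point from camera to tool coordinates, whose origin is the TCP and whose axes are the tool frame's). Camera axes: x right, y up, looking along -z (the intrinsics and any distortion apply to the point x, -y, -z); pixel columns grow to the right and rows downward; lengths in m; the calibration is good to about 2 mm. A picture is of the moment at which its call begins: read the wrist's pose just before it.
- ctrl.sign_off(): hands the job in, once; it reports no verdict.
The state is a dict: "time": time; "joint_positions": joint angles; "qvel": joint speeds; "tau": joint torques, N m; "ee_pos": TCP position; "tool_rot": TCP orientation; "wrist_force": force on the tool from outside, world axes, zero at the start; "moment": the same for the moment, N m; "gripper_width": finger opening in m.
Only numpy, scipy, OpenCV 4.12 (cv2) and the standard library are available. Lean on these libraries where they do the work, as an engineer would, in place of code of your own. Each camera call takes 0.05 s, during which the arm holds its last target. There are 200 camera calls.

## Working session

There is one attempt and no reset: what is moved stays moved. The work goes in short steps, Python scripts to look and compute and a shell command to move; the robot and the scene stay as the last step left them, time stands still between calls to the robot, and variables do not carry over. Pictures are saved under pics/ and viewed, about 8 in all and at most 12, crops included, and the job is handed in when it is done.

```bash
mkdir -p pics; ls; cat > h.py <<'E'
import numpy as np, cv2
from plant import ctrl
from scipy.spatial.transform import Rotation as R
def Ttool(s):
    T=np.eye(4);T[:3,:3]=R.from_euler('xyz',s['tool_rot']).as_matrix();T[:3,3]=s['ee_pos'];return T
def cap(name):
    s=ctrl.state();c=ctrl.capture(name)
    c['T']=Ttool(s)@np.array(c['tool_from_camera']) if name=='wrist' else np.linalg.inv(c['world_to_cam'])
    f=210/np.tan(np.radians(c['fovy'])/2);c['K']=np.array([[f,0,c['cx']],[0,f,c['cy']],[0,0,1]]);c['D']=np.array([c['k1'],0,0,0,0.]);return c
def ray(c,uv):
    p=cv2.undistortPoints(np.array(uv,float).reshape(-1,1,2),c['K'],c['D'])[:,0]
    return np.c_[p[:,0],-p[:,1],-np.ones(len(p))]
def plane(c,uv,z):
    d=ray(c,uv)@c['T'][:3,:3].T;o=c['T'][:3,3];return o+d*((z-o[2])/d[:,2])[:,None]
def pts(c):
    v,u=np.mgrid[:420,:560];uv=np.c_[u.ravel(),v.ravel()]
    p=ray(c,uv)*c['z_map'].ravel()[:,None];w=p@c['T'][:3,:3].T+c['T'][:3,3]
    w[c['z_map'].ravel()==0]=np.nan;return w.reshape(420,560,3)
E
python3 - <<'E'
from h import *
print(ctrl.state())
for n in('top','wrist'):
    c=cap(n);cv2.imwrite(f'pics/{n}1.png',c['image']);print(n,c['fovy'],c['k1'],c['T'])
E
```

```text
pics
{'time': 0.0, 'joint_positions': array([ 1.21933633e+00,  3.08970643e-01,  1.63523384e+00,  3.36540463e-06,
        1.19968103e+00, -6.96754898e-02]), 'qvel': array([-0.00177542,  0.00069163, -0.00082097, -0.00066661,  0.00064154,
       -0.00080492]), 'tau': array([ 1.54810445e-03, -4.15252984e+01, -2.76667356e+01,  1.58326729e-04,
        1.03018375e-02,  3.73457553e-06]), 'ee_pos': array([0.17357289, 0.59971527, 0.30264575]), 'tool_rot': array([-1.64183844,  1.56850346, -1.92362418]), 'wrist_force': array([-0.38110852, -1.13401894,  0.8935032 ]), 'moment': array([ 0.0456596 ,  0.00366582, -0.00922   ]), 'gripper_width': 0.0855100882859282}
top 43.57292351427762 0.012292313633352368 [[-0.02095842  0.98875951 -0.14803841  0.37921979]
 [-0.9995226  -0.02408405 -0.01935256 -0.04979778]
 [-0.0227004   0.14756214  0.98879225  1.10060586]
 [ 0.          0.          0.          1.        ]]
wrist 64.74652828385315 -0.05875953806865332 [[ 0.2782312  -0.91765176 -0.28372989  0.10135586]
 [ 0.96051087  0.26504497  0.084676    0.62186792]
 [-0.0025019  -0.29608515  0.95515827  0.37186754]
 [ 0.          0.          0.          1.        ]]
```

View pics/top1.png

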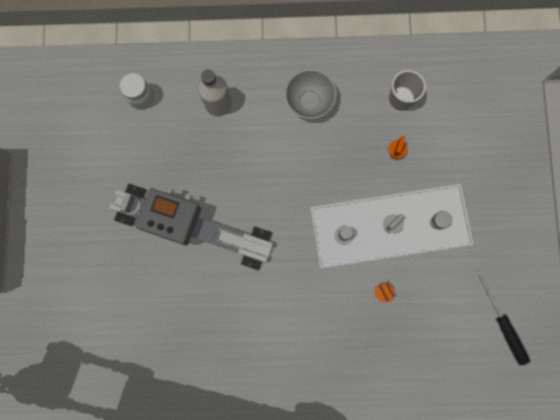

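View pics/wrist1.png

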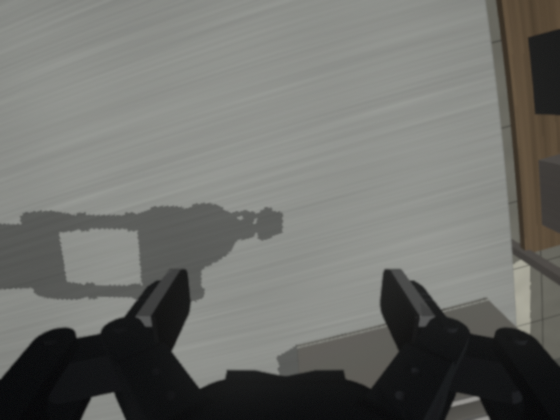

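The top view shows the tray's three fasteners: knob at (345,234), bolt with the bar at (395,223), spacer at (443,220). The controller box is at (167,215), with the open rail end on its right, towards (270,247). The wrist view shows only bare table.

```bash
python3 - <<'E'
from h import *
c=cap('top');w=pts(c);im=c['image']
for uv in [(395,223),(345,234),(443,220),(167,215),(232,238),(255,243)]: print(uv,w[uv[1],uv[0]])
def fit(m,name):
    m=cv2.morphologyEx(m.astype(np.uint8),cv2.MORPH_OPEN,np.ones((2,2)));n,l,st,ce=cv2.connectedComponentsWithStats(m)
    for i in range(1,n):
        if st[i,4]>15:
            p=w[l==i];r=cv2.minAreaRect(p[:,:2].astype(np.float32)*1000);print(name,ce[i].round(),st[i,4],p.mean(0).round(4),r)
z=np.nan_to_num(w[...,2]);x=w[...,0];y=w[...,1]
u=np.arange(560)[None,:]+0*z
v=np.arange(420)[:,None]+0*z
fit((z>.045)&(u>310)&(v>180)&(v<270),'tall')
fit((z>.075)&(u<215)&(v>150)&(v<260),'box')
fit((z>.026)&(z<.034)&(u>200)&(u<300)&(v>180)&(v<290),'rail')
fit((z>.034)&(z<.045)&(u>200)&(u<300)&(v>180)&(v<290),'fork')
cv2.imwrite('pics/crop.png',np.hstack([cv2.resize(im[180:280,100:290],None,fx=4,fy=4,interpolation=2)]))
E
```

```text
(395, 223) [ 0.51829629 -0.25914669  0.0622271 ]
(345, 234) [ 0.49969507 -0.1603355   0.05328289]
(443, 220) [ 0.52374065 -0.35760354  0.04969609]
(167, 215) [0.54202795 0.19059092 0.08389191]
(232, 238) [0.50134631 0.07057532 0.01427999]
(255, 243) [0.49018943 0.02303961 0.01019443]
tall [444. 220.] 252 [ 0.5241 -0.36    0.0475] ((524.4700317382812, -366.88385009765625), (31.497135162353516, 51.09770202636719), 1.6422829627990723)
tall [396. 222.] 94 [nan nan nan] ((523.855224609375, -269.68267822265625), (7.916911602020264, 50.50992202758789), 33.626041412353516)
tall [347. 233.] 133 [nan nan nan] ((502.80963134765625, -167.1031951904297), (22.88485336303711, 30.035789489746094), 3.8328206539154053)
box [168. 216.] 2267 [nan nan nan] ((545.4484252929688, 202.4667510986328), (126.60224151611328, 83.69172668457031), 69.61823272705078)
rail [247. 238.] 26 [0.499  0.0374 0.0297] ((500.8865966796875, 37.566619873046875), (19.176860809326172, 8.150736808776855), 67.37548065185547)
rail [259. 242.] 40 [0.4909 0.0142 0.0299] ((491.498779296875, 12.949983596801758), (28.071012496948242, 7.7
[... 195 characters left out ...]
253.] 59 [0.4674 0.0373 0.0315] ((467.50164794921875, 37.58998107910156), (38.003944396972656, 8.22714614868164), 69.66006469726562)
rail [264. 260.] 27 [0.4542 0.0032 0.0254] ((454.39117431640625, 3.486983299255371), (11.026603698730469, 7.146806240081787), 70.6378402709961)
fork [214. 234.] 343 [nan nan nan] ((506.0599365234375, 96.00450134277344), (63.94550323486328, 40.68243408203125), 69.64264678955078)
fork [239. 234.] 41 [0.5076 0.0537 0.0356] ((507.2706604003906, 54.00986862182617), (21.732303619384766, 8.342144012451172), 76.71760559082031)
fork [235. 250.] 21 [0.4749 0.0623 0.0305] ((475.5760498046875, 63.05356216430664), (12.840649604797363, 5.9841156005859375), 70.84940338134766)
```

View pics/crop.png

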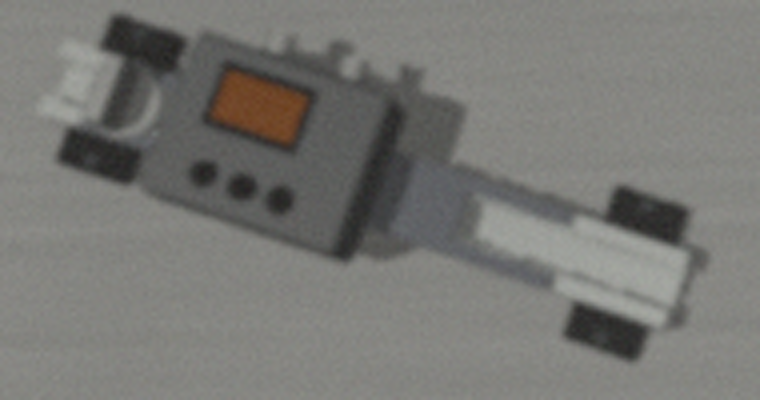

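The crop shows the fork tines at about (510,215) and the light slot between them. The rail runs towards the box at roughly 70° world yaw. Next I'll go above the tray and look with the wrist camera.

```bash
cat >> h.py <<'E'
def shift(target,s=None):
    s=s or ctrl.state();T=Ttool(s);return (T[:3,:3].T@(np.array(target)-T[:3,3])).round(4)
def psi(s=None):
    s=s or ctrl.state();T=Ttool(s);return np.degrees(np.arctan2(T[1,1],T[0,1]))
E
python3 - <<'E'
from h import *
s=ctrl.state();print(psi(s),Ttool(s).round(3),ctrl.capture('wrist')['tool_from_camera'],shift([.51,-.26,.26]),s['joint_positions'])
E
```

```text
73.85824365176664 [[-0.001  0.278  0.961  0.174]
 [-0.002  0.961 -0.278  0.6  ]
 [-1.    -0.002 -0.     0.303]
 [ 0.     0.     0.     1.   ]] [[ 2.16564332e-04  2.96250282e-01 -9.55110320e-01 -6.92003082e-02]
 [ 9.99999969e-01  5.54676328e-05  2.43947345e-04  1.02185273e-03]
 [ 1.25247178e-04 -9.55110343e-01 -2.96250261e-01 -7.55755868e-02]
 [ 0.00000000e+00  0.00000000e+00  0.00000000e+00  1.00000000e+00]] [ 0.0441 -0.7325  0.5622] [ 1.21933060e+00  3.08814435e-01  1.63488533e+00  2.36576689e-06
  1.19967396e+00 -6.97396810e-02]
```

```bash
python3 -m creep '0 0.044 -0.74 0.566 29;0 0.044 -0.74 0.566 29;0 0.044 -0.74 0.566 29;0 0.044 -0.74 0.566 29;0 0.044 -0.74 0.566 29;0 0.044 -0.74 0.566 29;0 0.044 -0.74 0.566 29;0 0.044 -0.74 0.566 29;0 0.044 -0.74 0.566 29;0 0.044 -0.74 0.566 29;0 0.044 -0.74 0.566 29;0 0.044 -0.74 0.566 29;0 0.044 -0.74 0.566 29;0 0.044 -0.74 0.566 29;0 0.044 -0.74 0.566 29;0 0.044 -0.74 0.566 29;0 0.044 -0.74 0.566 29;0 0.044 -0.74 0.566 29;0 0.044 -0.74 0.566 29' 40
python3 - <<'E'
from h import *
s=ctrl.state();c=cap('wrist');cv2.imwrite('pics/w2.png',c['image']);np.savez('w2.npz',im=c['image'],z=c['z_map']);w=pts(c)
print(psi(s),s['joint_positions'].round(3),s['ee_pos'])
z=np.nan_to_num(w[...,2])
m=((z>.05)&(z<.075)).astype(np.uint8)
n,l,st,ce=cv2.connectedComponentsWithStats(m)
for i in range(1,n):
    if st[i,4]>80:
        p=w[l==i];q=p[p[:,2]>np.percentile(p[:,2],90)-.006]
        print(ce[i],st[i,4],p.mean(0),cv2.minAreaRect(q[:,:2].astype(np.float32)*1000),np.percentile(p[:,2],[5,50,95]))
E
```

```text
time: 2.58
ee_pos: [0.5114, -0.267, 0.2604]
tool_rot: [-1.093, 1.569, -1.879]
wrist_force: [-0.4, 0.7, -0.2]
gripper_width: 0.0856
44.943450400700186 [-0.556  0.262  1.787 -0.002  1.092 -1.34 ] [ 0.51136516 -0.2670068   0.2604039 ]
[195.19158879  61.03115265] 642 [ 0.38444701 -0.23630728  0.05691686] ((383.67266845703125, -236.61172485351562), (35.81672668457031, 10.598450660705566), 24.16166877746582) [0.05518898 0.05710475 0.05839089]
[369.22881356 103.05447942] 826 [ 0.50300247 -0.16203128  0.05313348] ((503.25592041015625, -162.12530517578125), (25.015764236450195, 25.064598083496094), 20.32759666442871) [0.05186165 0.05315024 0.05443239]
[297.85629921 203.88582677] 508 [ 0.52093123 -0.26010367  0.06045209] ((522.0032348632812, -261.0580749511719), (9.983138084411621, 35.58699035644531), 43.33647155761719) [0.05602899 0.06085846 0.0621342 ]
[227.36396181 274.35799523] 838 [ 0.52548456 -0.35682369  0.05117995] ((526.0007934570312, -356.6427307128906), (33.820281982421875, 32.52705383300781), 17.29097557067871) [0.0502105  0.05118215 0.05231081]
[468.78415842 410.8039604 ] 505 [ 0.8270238  -0.29302586  0.05884311] ((827.7818603515625, -287.70159912109375), (10.30223274230957, 29.49312400817871), 19.179109573364258) [0.05121641 0.05792279 0.06841457]
```

View pics/w2.png

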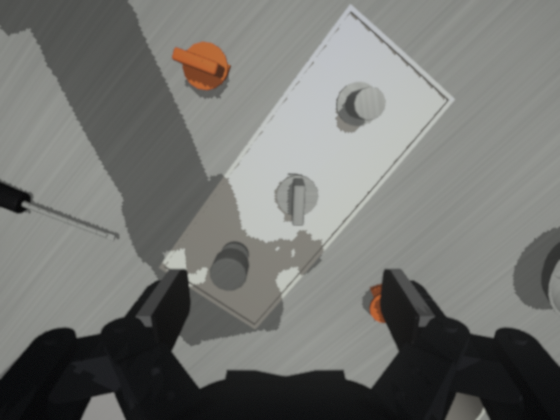

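The wrist view shows the target bolt's bar at (298,202), between the spacer (232,262) and the knob (365,103). The orange look-alikes are off the tray. The depth map puts the bar at (0.522,-0.261), with its thin axis at 43°, so I'm going down to it.

```bash
python3 - <<'E'
from h import *
print(shift([.5217,-.2608,.105]),Ttool(ctrl.state())[:3,0])
E
```

```text
[0.1554 0.012  0.0026] [-3.06438957e-04 -1.45710317e-03 -9.99998891e-01]
```

```bash
python3 -m creep '0.4 0.05 0.012 0.0026 1.6;0.4 0.085 0.012 0.0026 1.6;0.4 0.105 0.012 0.0026 1.6;0.4 0.12 0.012 0.0026 1.6;0.4 0.135 0.012 0.0026 1.6;0.4 0.145 0.012 0.0026 1.6;0.4 0.155 0.012 0.0026 1.6;0.4 0.155 0.012 0.0026 1.6;0.4 0.155 0.012 0.0026 1.6' 40
python3 - <<'E'
from h import *
s=ctrl.state();c=cap('wrist');cv2.imwrite('pics/w3.png',c['image'])
print(psi(s),s['ee_pos'],shift([.5217,-.2608,.105]))
E
```

```text
time: 3.75
ee_pos: [0.522, -0.261, 0.1058]
tool_rot: [-0.542, 1.569, -1.357]
wrist_force: [0.8, -0.6, -0.0]
gripper_width: 0.0515
43.333899413227826 [ 0.52204534 -0.2609741   0.10579902] [ 0.001  -0.0002 -0.0005]
```

View pics/w3.png

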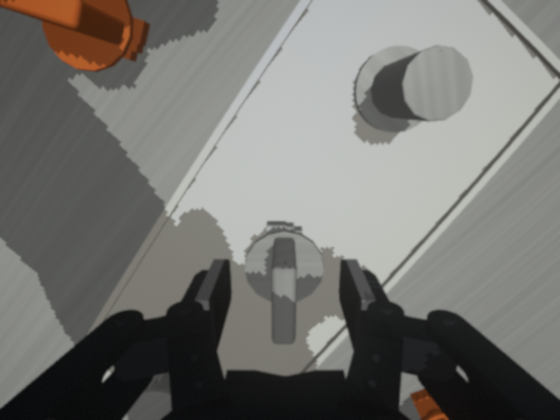

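The bar is centred between the fingers at (285,300), so I'll close and lift.

```bash
python3 -m creep '0.7 0 0 0 0;1 0 0 0 0;1 0 0 0 0;1 0 0 0 0;1 0 0 0 0;1 0 0 0 0;1 -0.03 0 0 0;1 -0.08 0 0 0;1 -0.12 0 0 0;1 -0.12 0 0 0;1 -0.12 0 0 0' 60
python3 - <<'E'
from h import *
s=ctrl.state();print(psi(s),s['ee_pos'],s['gripper_width'],s['wrist_force'],shift([.50,.06,.24]))
E
```

```text
time: 5.18
ee_pos: [0.5209, -0.2602, 0.2243]
tool_rot: [-2.117, 1.569, -2.931]
wrist_force: [-0.4, 0.8, -2.5]
gripper_width: 0.0089
43.3377865932904 [ 0.52090261 -0.26015261  0.22425526] 0.008861898736855008 [-0.41279705  0.83433564 -2.54643697] [-0.0158  0.2045 -0.2472]
```

```bash
python3 - <<'E'
from h import *
print(shift([.51,.12,.26]))
E
```

```text
[-0.0359  0.2529 -0.284 ]
```

```bash
python3 -m creep '1 -0.036 0.253 -0.284 63.3;1 -0.036 0.253 -0.284 63.3;1 -0.036 0.253 -0.284 63.3;1 -0.036 0.253 -0.284 63.3;1 -0.036 0.253 -0.284 63.3;1 -0.036 0.253 -0.284 63.3;1 -0.036 0.253 -0.284 63.3;1 -0.036 0.253 -0.284 63.3;1 -0.036 0.253 -0.284 63.3;1 -0.036 0.253 -0.284 63.3;1 -0.036 0.253 -0.284 63.3;1 -0.036 0.253 -0.284 63.3;1 -0.036 0.253 -0.284 63.3'
python3 - <<'E'
from h import *
s=ctrl.state();c=cap('wrist');cv2.imwrite('pics/w4.png',c['image']);w=pts(c);np.save('w4.npy',w)
print(psi(s),s['ee_pos'],s['joint_positions'].round(2))
z=np.nan_to_num(w[...,2])
for lo,hi in[(.035,.043),(.028,.0345),(.08,.095),(.009,.018)]:
  m=((z>lo)&(z<hi)).astype(np.uint8)
  m=cv2.morphologyEx(m,cv2.MORPH_OPEN,np.ones((3,3)))
  n,l,st,ce=cv2.connectedComponentsWithStats(m)
  for i in range(1,n):
    if st[i,4]>80:
        p=w[l==i]
        print(lo,ce[i].round(),st[i,4],p.mean(0).round(4),cv2.minAreaRect(p[:,:2].astype(np.float32)*1000),np.percentile(p[:,2],[5,50,95]).round(4))
E
```

```text
time: 6.8
ee_pos: [0.5102, 0.1197, 0.2602]
tool_rot: [-0.958, 1.569, -2.878]
wrist_force: [-0.8, -0.3, -1.5]
gripper_width: 0.0092
-20.00077524886326 [0.5102102  0.11967473 0.26024198] [ 0.15  0.16  1.91 -0.    1.07  0.5 ]
0.035 [291.   8.] 751 [0.567  0.2618 0.0381] ((566.9701538085938, 259.8442687988281), (17.53371810913086, 41.71622848510742), 70.06568145751953) [0.0354 0.0374 0.0412]
0.035 [290. 197.] 1811 [0.5142 0.1167 0.0363] ((511.0253601074219, 109.80131530761719), (56.06336975097656, 42.00201416015625), 69.1630630493164) [0.0353 0.0363 0.0374]
0.08 [292.  97.] 17869 [0.5431 0.1961 0.0865] ((542.2019653320312, 193.55477905273438), (104.36320495605469, 85.55027770996094), 69.60709381103516) [0.0848 0.0863 0.0892]
0.009 [255.   2.] 97 [0.5419 0.2842 0.0107] ((541.7221069335938, 283.995361328125), (3.473888874053955, 18.26997184753418), 68.75091552734375) [0.0094 0.0107 0.0121]
0.009 [330.   2.] 116 [0.603  0.2617 0.0108] ((603.3126220703125, 261.76190185546875), (3.6357288360595703, 19.934791564941406), 70.77806854248047) [0.0095 0.0108 0.0121]
0.009 [291.  15.] 282 [0.5677 0.2624 0.0137] ((567.9277954101562, 262.54669189453125), (9.11513614654541, 23.507190704345703), 67.92809295654297) [0.0122 0.0137 0.0149]
0.009 [551. 110.] 321 [0.7746 0.1068 0.0135] ((777.0762329101562, 103.78733825683594), (50.82036590576172, 15.81302547454834), 82.10321044921875) [0.0097 0.0134 0.0174]
0.009 [290. 216.] 248 [0.5054 0.092  0.0138] ((503.76580810546875, 90.88574981689453), (14.512688636779785, 22.18701171875), 70.46937561035156) [0.0126 0.0138 0.0149]
0.009 [ 11. 386.] 667 [ 0.0831 -0.005   0.0125] ((85.22314453125, -1.8202171325683594), (66.36370086669922, 28.451128005981445), 77.40287780761719) [0.0096 0.0121 0.0167]
```

View pics/w4.png

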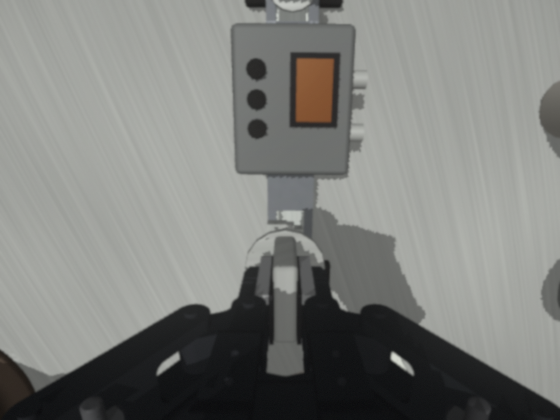

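The held bolt's bar is at (285,240). It hides the fork, while the box and fork neck show at (292,100) and (290,195). I'll step back along the rail to see the fork clear of the bolt.

```bash
python3 -m creep '1 0.02 0.005 0.055 0.4;1 0.04 0.005 0.105 0.4;1 0.04 0.005 0.105 0.4;1 0.04 0.005 0.105 0.4;1 0.04 0.005 0.105 0.4'
cat > m.py <<'E'
from h import *
s=ctrl.state();c=cap('wrist');w=pts(c);T=Ttool(s);im=c['image']
print('t',s['time'],psi(s),s['ee_pos'],s['wrist_force'])
z=np.nan_to_num(w[...,2]);t=(np.nan_to_num(w)-T[:3,3])@T[:3,:3]   # tool coords
b=(abs(t[...,1])<.03)&(abs(t[...,2])<.04)&(t[...,0]>.02)&(t[...,0]<.075)
v,u=np.where(b)
th=np.radians(69.6);ax=np.array([np.cos(th),np.sin(th)]);ay=np.array([-ax[1],ax[0]])
for lo,hi in[(.034,.04),(.028,.0335),(.08,.095)]:
  m=cv2.morphologyEx(((z>lo)&(z<hi)).astype(np.uint8),cv2.MORPH_OPEN,np.ones((3,3)))
  n,l,st,ce=cv2.connectedComponentsWithStats(m)
  for i in range(1,n):
    if st[i,4]>60:
        p=w[l==i];a=p[:,:2]@ax;d=p[:,:2]@ay
        print(lo,ce[i].round(),st[i,4],'along',np.percentile(a,[2,98]).round(4),'across',np.percentile(d,[2,98]).round(4),cv2.minAreaRect(p[:,:2].astype(np.float32)*1000)[2])
print('tcp along/across',T[:2,3]@ax,T[:2,3]@ay)
q=[w[r][np.isfinite(w[r][:,0])] for r in [0]]
cv2.imwrite('pics/w5.png',im)
# bar top: nearest points in tool coordinates around the grip
for x0 in np.arange(.02,.1,.01):
    k=(abs(t[...,0]-x0)<.005)&(abs(t[...,1])<.025)&(abs(t[...,2])<.03)
    if k.sum()>20: print('tool x',x0.round(3),k.sum(),'y',np.percentile(t[k][:,1],[2,50,98]).round(4),'z',np.percentile(t[k][:,2],[2,50,98]).round(4))
E
python3 m.py
```

```text
time: 7.48
ee_pos: [0.48, 0.0201, 0.2213]
tool_rot: [1.328, 1.57, -0.598]
wrist_force: [-0.2, 0.0, -1.6]
gripper_width: 0.0091
t 7.475 -20.329411059650383 [0.48003913 0.02013197 0.22127099] [-0.21213554  0.011497   -1.60678418]
0.034 [282.  78.] 5455 along [0.2242 0.3183] across [-0.4613 -0.4205] 69.40657806396484
0.034 [552. 396.] 63 along [-0.0221 -0.0182] across [-0.733  -0.7178] 80.24948120117188
0.028 [298. 105.] 63 along [0.2579 0.2723] across [-0.4536 -0.4519] 70.1048583984375
0.028 [301. 193.] 768 along [0.1658 0.2348] across [-0.4608 -0.4517] 70.22089385986328
0.028 [262. 198.] 759 along [0.1635 0.2192] across [-0.4296 -0.4203] 69.53011322021484
0.028 [549. 391.] 76 along [-0.0235 -0.0183] across [-0.7375 -0.7182] 79.55829620361328
0.08 [281.   4.] 1203 along [0.3183 0.3214] across [-0.4801 -0.4016] 69.24150848388672
tcp along/across 0.18619755897921492 -0.4429145891195054
tool x 0.02 2278 y [-0.0248 -0.0064  0.0248] z [-0.0137 -0.0128  0.0066]
tool x 0.03 1694 y [-0.0238  0.0061  0.024 ] z [-0.0149 -0.0126  0.0067]
tool x 0.04 1717 y [-0.0143 -0.0002  0.0146] z [-0.0162 -0.008   0.0127]
tool x 0.05 2176 y [-0.0166  0.0002  0.0168] z [-0.0188 -0.0081  0.0153]
tool x 0.06 824 y [-0.0175  0.0002  0.0174] z [-0.019  -0.0118 -0.0073]
tool x 0.07 340 y [-0.0147 -0.0002  0.0143] z [-0.0191 -0.0179 -0.0076]
tool x 0.08 1433 y [-0.0185 -0.0003  0.018 ] z [-0.0202 -0.0118 -0.0019]
```

View pics/w5.png

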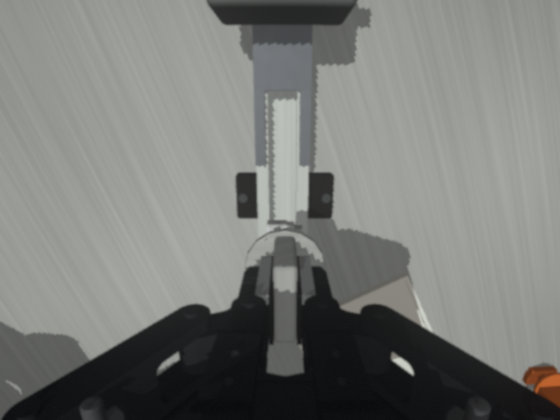

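The fork and slot are now clear: tines at rows 45–165, slot around column 285, bolt bar centred at tool y ≈ 0. The slot's across-centre measures -0.4407 against -0.4429 for the TCP, and the fork's middle comes out at (0.4997, 0.0793).

```bash
python3 - <<'E'
from h import *
print(shift([.4997,.0793,.221]),shift([.4997,.0793,.15]))
E
```

```text
[ 0.0002 -0.002  -0.0623] [ 0.0712 -0.002  -0.0623]
```

```bash
python3 -m creep '1 0 -0.002 -0.03 0;1 0 -0.002 -0.0623 0;1 0.03 -0.002 -0.0623 0;1 0.055 -0.002 -0.0623 0;1 0.065 -0.002 -0.0623 0;1 0.071 -0.002 -0.0623 0;1 0.071 -0.002 -0.0623 0;1 0.071 -0.002 -0.0623 0'
python3 - <<'E'
from h import *
s=ctrl.state();T=Ttool(s);print(s['ee_pos'],shift([.4997,.0793,.12]),s['wrist_force'],psi())
E
```

```text
time: 8.52
ee_pos: [0.5005, 0.0793, 0.1511]
tool_rot: [1.834, 1.569, -0.091]
wrist_force: [-0.6, 0.2, -1.8]
gripper_width: 0.0092
[0.50051254 0.07932558 0.1511158 ] [ 0.0311 -0.0008  0.0003] [-0.62931465  0.21064132 -1.79787287] -20.31785725482755
```

```bash
python3 -m creep '1 0.003 -0.0008 0 0;1 0.006 -0.0008 0 0;1 0.009 -0.0008 0 0;1 0.011 -0.0008 0 0;1 0.011 -0.0008 0 0'
python3 -m creep '1 0.001 -0.0003 0 0;1 0.002 -0.0003 0 0;1 0.0025 -0.0003 0 0;1 0.003 -0.0003 0 0'
python3 -c "
from h import *
print(ctrl.state()['ee_pos'],shift([.4997,.0793,.12]),ctrl.state()['wrist_force'])"
```

```text
time: 9.15
ee_pos: [0.4995, 0.0796, 0.1398]
tool_rot: [1.737, 1.569, -0.188]
wrist_force: [-0.6, 0.0, -0.8]
gripper_width: 0.0087
time: 9.65
ee_pos: [0.4993, 0.0797, 0.1368]
tool_rot: [1.761, 1.569, -0.164]
wrist_force: [-0.1, 0.4, -1.1]
gripper_width: 0.0094
[0.49930443 0.07969307 0.13678857] [0.0168 0.0005 0.0002] [-0.11089606  0.44489409 -1.05590408]
```

Below the fork's top with no contact. Continuing through the lips' height.

```bash
python3 -m creep '1 0.0005 0.0004 0 0;1 0.001 0.0004 0 0;1 0.002 0.0004 0 0;1 0.0025 0.0004 0 0;1 0.0025 0.0004 0 0'
python3 -m creep '1 0.0005 0 0 0;1 0.001 0 0 0;1 0.0015 0 0 0;1 0.002 0 0 0;1 0.002 0 0 0'
python3 -c "
from h import *
print(ctrl.state()['ee_pos'],shift([.4997,.0793,.12]),ctrl.state()['wrist_force'],ctrl.state()['moment'])"
```

```text
time: 10.28
ee_pos: [0.4996, 0.0795, 0.1342]
tool_rot: [1.743, 1.569, -0.182]
wrist_force: [0.1, -0.4, -1.5]
gripper_width: 0.0092
time: 10.9
ee_pos: [0.4996, 0.0795, 0.1321]
tool_rot: [1.726, 1.57, -0.199]
wrist_force: [0.2, 0.5, -1.5]
gripper_width: 0.0089
[0.49956902 0.07954356 0.13214322] [0.0121 0.0002 0.0002] [ 0.19799045  0.51168483 -1.49469695] [-0.01304221  0.00353863  0.01726612]
```

```bash
python3 -m creep '1 0.001 0 0 0;1 0.002 0 0 0;1 0.003 0 0 0;1 0.004 0 0 0;1 0.005 0 0 0;1 0.006 0 0 0;1 0.006 0 0 0'
python3 -m creep '1 0.001 0 0 0;1 0.002 0 0 0;1 0.003 0 0 0;1 0.0035 0 0 0;1 0.0035 0 0 0'
python3 -m creep '1 0.0005 0 0 0;1 0.001 0 0 0;1 0.0015 0 0 0;1 0.0015 0 0 0'
python3 -m creep '1 0.0005 0 0 0;1 0.001 0 0 0;1 0.001 0 0 0;1 0.001 0 0 0'
```

```text
time: 11.78
ee_pos: [0.4995, 0.0795, 0.126]
tool_rot: [1.612, 1.57, -0.313]
wrist_force: [0.4, 0.5, -1.1]
gripper_width: 0.0088
time: 12.4
ee_pos: [0.4995, 0.0795, 0.1225]
tool_rot: [1.585, 1.57, -0.34]
wrist_force: [-0.1, -0.4, -0.8]
gripper_width: 0.0092
time: 12.9
ee_pos: [0.4994, 0.0795, 0.1209]
tool_rot: [1.434, 1.57, -0.492]
wrist_force: [0.9, 0.4, -2.8]
gripper_width: 0.0086
time: 13.4
ee_pos: [0.4994, 0.0795, 0.1199]
tool_rot: [1.523, 1.57, -0.403]
wrist_force: [-0.3, -0.6, -2.2]
gripper_width: 0.0089
```

```bash
python3 -m creep '1 0.0005 0 0 0;1 0.001 0 0 0;1 0.001 0 0 0;1 0.001 0 0 0'
python3 -m creep '1 0.0005 0 0 0;1 0.0007 0 0 0;1 0.0007 0 0 0;1 0.0007 0 0 0'
```

```text
time: 13.9
ee_pos: [0.4995, 0.0795, 0.1194]
tool_rot: [1.542, 1.57, -0.384]
wrist_force: [-2.4, 0.0, 5.5]
gripper_width: 0.0093
time: 14.4
ee_pos: [0.4995, 0.0796, 0.1194]
tool_rot: [1.327, 1.57, -0.599]
wrist_force: [-2.3, -0.3, 7.1]
gripper_width: 0.009
```

Seated: the contact force rises at TCP z = 0.1194, as expected. I'll raise 0.8 mm and start the clockwise turn, watching the force.

```bash
python3 -m creep '1 -0.001 0 0 0;1 -0.001 0 0 0;1 -0.001 0 0 6;1 -0.001 0 0 12;1 -0.001 0 0 18;1 -0.001 0 0 24;1 -0.001 0 0 30;1 -0.001 0 0 30'
python3 -c "
from h import *
s=ctrl.state();print(psi(s),s['ee_pos'],s['wrist_force'],s['moment'])"
```

```text
time: 15.4
ee_pos: [0.4994, 0.0795, 0.1199]
tool_rot: [1.136, 1.57, -1.312]
wrist_force: [0.7, -0.0, -1.6]
gripper_width: 0.0088
-50.24473625591582 [0.49935725 0.07954138 0.1199378 ] [ 0.6514871  -0.04609203 -1.56385823] [-0.03639995 -0.05696541  0.04784549]
```

```bash
python3 -m creep '1 0 0 0 6;1 0 0 0 12;1 0 0 0 18;1 0 0 0 24;1 0 0 0 30;1 0 0 0 36;1 0 0 0 40;1 0 0 0 40'
python3 -c "
from h import *
s=ctrl.state();print(psi(s),s['ee_pos'],s['wrist_force'],s['moment'])"
```

```text
time: 16.4
ee_pos: [0.4993, 0.0795, 0.1197]
tool_rot: [1.428, 1.57, -1.716]
wrist_force: [-0.1, -0.1, -1.7]
gripper_width: 0.0087
-90.11715306426491 [0.49929454 0.07952334 0.11971341] [-0.11267058 -0.09027431 -1.67646103] [ 0.04499654 -0.00380746 -0.01545343]
```

```bash
python3 -m creep '1 0 0 0 4;1 0 0 0 8;1 0 0 0 12;1 0 0 0 16;1 0 0 0 20;1 0 0 0 20;1 0 0 0 20;1 0 0 0 20'
python3 -c "
from h import *
s=ctrl.state();print(psi(s),s['ee_pos'],s['wrist_force'],s['moment'])"
```

```text
time: 17.4
ee_pos: [0.4993, 0.0795, 0.1197]
tool_rot: [1.806, 1.57, -1.686]
wrist_force: [-0.3, 0.0, -2.3]
gripper_width: 0.009
-110.06100360950711 [0.49928394 0.07951193 0.11969598] [-0.2936486   0.00523952 -2.26822201] [ 0.01312888 -0.10429345 -0.00529787]
```

Turned 90° with almost no force. Now the gentle tug upward.

```bash
python3 -m creep '1 -0.0007 0 0 0;1 -0.0014 0 0 0;1 -0.002 0 0 0;1 -0.0025 0 0 0;1 -0.0025 0 0 0;1 -0.0025 0 0 0'
python3 -m creep '1 -0.0004 0 0 0;1 -0.0007 0 0 0;1 -0.0007 0 0 0;1 -0.0007 0 0 0'
```

```text
time: 18.15
ee_pos: [0.4993, 0.0795, 0.1222]
tool_rot: [1.783, 1.57, -1.708]
wrist_force: [0.1, -0.2, -1.9]
gripper_width: 0.0089
time: 18.65
ee_pos: [0.4992, 0.0795, 0.1224]
tool_rot: [1.865, 1.57, -1.627]
wrist_force: [1.9, 0.3, -7.9]
gripper_width: 0.009
```

```bash
python3 -m creep '1 -0.0003 0 0 0;1 -0.0005 0 0 0;1 -0.0005 0 0 0;1 -0.0005 0 0 0'
```

```text
time: 19.15
ee_pos: [0.4992, 0.0795, 0.1225]
tool_rot: [2.323, 1.57, -1.169]
wrist_force: [4.8, -1.0, -15.0]
gripper_width: 0.0089
```

The bolt is caught: about 13 N of pull, with the rise stopped at 3.0 mm above the seat. Lowering it, then releasing gently.

```bash
python3 -m creep '1 0.001 0 0 0;1 0.002 0 0 0;1 0.0027 0 0 0;1 0.003 0 0 0;1 0.003 0 0 0;1 0.003 0 0 0'
python3 -m creep '0.95 0 0 0 0;0.9 0 0 0 0;0.85 0 0 0 0;0.8 0 0 0 0;0.75 0 0 0 0;0.7 0 0 0 0;0.6 0 0 0 0;0.55 0 0 0 0;0.5 0 0 0 0;0.5 0 0 0 0' 20
python3 -m creep '0.5 -0.005 0 0 0;0.5 -0.015 0 0 0;0.5 -0.03 0 0 0;0.5 -0.06 0 0 0;0.5 -0.1 0 0 0;0.5 -0.14 0 0 0;0.5 -0.14 0 0 0;0.5 -0.14 0 0 0'
python3 - <<'E'
from h import *
s=ctrl.state();c=cap('wrist');cv2.imwrite('pics/w6.png',c['image']);w=pts(c);z=np.nan_to_num(w[...,2])
d=np.hypot(w[...,0]-.4994,w[...,1]-.0795)
m=(d<.03)&(z>.055)
p=w[m];print(m.sum(),p.mean(0),np.percentile(p[:,2],[5,50,95]),cv2.minAreaRect(p[p[:,2]>np.percentile(p[:,2],90)-.005][:,:2].astype(np.float32)*1000))
E
```

```text
time: 19.9
ee_pos: [0.4992, 0.0795, 0.1196]
tool_rot: [2.442, 1.57, -1.05]
wrist_force: [0.5, 0.5, -0.6]
gripper_width: 0.0091
time: 21.15
ee_pos: [0.4992, 0.0795, 0.1196]
tool_rot: [2.454, 1.57, -1.038]
wrist_force: [-0.8, -0.0, -0.1]
gripper_width: 0.0426
time: 22.15
ee_pos: [0.4989, 0.0795, 0.26]
tool_rot: [2.994, 1.57, -0.498]
wrist_force: [-0.2, 0.1, 0.1]
gripper_width: 0.0425
18836 [0.51094285 0.07532891 0.25158958] [0.19777052 0.2659056  0.28055739] ((513.777099609375, 74.85211944580078), (55.774417877197266, 13.442609786987305), 69.04549407958984)
```

View pics/w6.png

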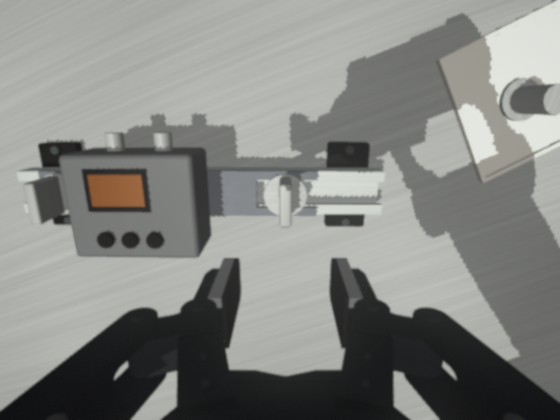

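The bolt stands at (287,200) in the fork with its bar across the rail, upright and clear of the gripper. One number check, then I'll hand in.

```bash
python3 - <<'E'
from h import *
c=cap('wrist');w=pts(c);z=np.nan_to_num(w[...,2])
m=(np.hypot(w[...,0]-.4994,w[...,1]-.0795)<.03)&(z>.066)&(z<.09)
p=w[m];print(m.sum(),p.mean(0),np.percentile(p[:,2],[5,50,95]),cv2.minAreaRect(p[:,:2].astype(np.float32)*1000))
print(ctrl.state()['qvel'].round(3));ctrl.sign_off()
E
```

```text
561 [0.50084559 0.08003394 0.07377059] [0.07180066 0.07403894 0.07522032] ((499.72454833984375, 80.5775146484375), (9.77168083190918, 36.228973388671875), 70.12408447265625)
[-0.001  0.012  0.004  0.001 -0.002 -0.001]
the job is handed in; nothing more can be done
```

The hammer-head bolt is fastened in the open fork, released, and handed in at about 22 s of the 72 s allowed. The hand-in itself reports no verdict.

- **Lowering:** I took the bolt from the middle of the tray and lowered it through the fork and slot. The flange seated at about 7 N.
- **Turning:** The 90° clockwise turn met almost no force.
- **Tug:** The lips stopped the bolt 3 mm above its seat, at a pull of about 13 N. That is within the 30 N limit.
- **Final check:** The last wrist-camera picture and depth reading show the bar top at about 75 mm. This puts the bolt's middle at about 46 mm, seated. The bar lies across the rail to within about 1° and about 1 mm from the fork's middle.
- **Clearance:** The gripper was open and well above the bolt at hand-in. I never steered it near the other two fasteners, but I did not re-measure their positions at the end.

No check failed. The first final-check measurement accidentally included the fingers, so I discarded it and repeated it with a height limit.

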